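# Open the bypass door of the green parts cabinet

### The arm

A 6-joint arm with a two-finger parallel gripper is mounted at the origin on the work surface. World frame = base frame: x ahead of the robot, y to its left, z up, the work surface at z = 0. Lengths are in m, angles in rad, forces in N, time in s.
With the tool pointing down it reaches from about 0.3 to 1 m from the base axis. Payload 5.1 kg.
Tool frame: the origin (TCP) lies at the very end of the fingers, on their centre line; the grasp point (between the pads) lies 19 mm behind it; z points along the fingers, y is the line along which they close (so a half turn about z gives the same grasp; the last joint's range is limited). The gripper opens to 95 mm and grips with 3 to 60 N. Pads are 20 mm wide; open, the fingers measure 119 mm over their backs; the gripper's body (75 mm by 180 mm) begins 59 mm behind the grasp point.
Start: joints at [1.132, 0.124, 1.65, -0, 1.367, -0.083], TCP at [0.226, 0.609, 0.215] pointing down, gripper open.
Joint ranges: [-2.61, 2.61], [-1.02, 2.33], [0.03, 2.71], [-1.35, 4.49], [0.32, 2.68], [-2.91, 2.91]. Speed limits (rad/s): [2.57, 2.57, 3.14, 3.14, 3.14, 3.14].

### API

Orientations are given as [roll, pitch, yaw] about the fixed x, y, z axes, in that order (R = Rz(yaw) Ry(pitch) Rx(roll)).
In Python, from bench import read_state, optics, job gives the robot as it stands.
- The arm moves only by the tool step_arm, never from a script. Its argument "steps" is a list that holds one entry, the list of rows, each a list of 7 numbers: the turn, a rotation vector about the tool's x, y, z in rad, then the shift along the tool's x, y, z in cm, then the opening in per cent of the stroke, from 0 (shut) to 100 (fully open). In form: [[[ax, ay, az, tx, ty, tz, claw], ...]]. A call has 1 to 8 rows; each row is the pose to reach, as a shift and turn from the pose commanded when the call began, along the tool's axes at that moment; what a row does not reach only later rows make up. A row lasts 1/10 s, in which the tool goes at most 50 mm and 8.59 degrees, less where a joint would pass 70% of its speed; a pose out of reach is approached as far as the arm can. A call with a gripper value outside its range is refused whole. The fingers move at their own pace and stop on an object; "squeeze" is the grip in N (left out, the last holds). Time passes only in rows, so rows that repeat a pose let the fingers close. It gives the time, the measured TCP pose, the force, the opening and the grip force at its end, in the units of the state.
- read_state(): the state, without advancing time (a new reading comes with each control period).
- optics.get_image(name): name is "scene" or "top" or "wrist"; returns the picture (420x560x3 uint8, blue, green, red); there is no depth.
- optics.camera_model(name): a dict with "fx", "fy", "cx", "cy" (pixels), "extrinsics" (4x4, takes a point from camera to world coordinates); the wrist camera has in their place "hand_eye" (4x4, takes a point from camera to tool coordinates, whose origin is the TCP and whose axes are the flange's). Camera axes: x right, y up, looking along -z (the intrinsics and any distortion apply to the point x, -y, -z); pixel columns grow to the right and rows downward; lengths in m; the calibration is good to about 2 mm. A picture is of the moment at which its call begins: read the wrist's pose just before it. camera_model takes no time and is no camera call.
- job.finish_job(): hands the job in; it is judged then, once.
The state is a dict: "t": time; "joints": joint angles; "joint_vel": joint speeds; "effort": joint torques, N m; "tool_pos": TCP position; "tcp_rot": TCP orientation; "contact_force": force on the tool from outside, world axes, zero at the start; "ft_torque": the same for the moment, N m; "gripper_width": finger opening in m; "finger_force": force on a finger pad.
Only numpy, scipy, OpenCV 4.12 (cv2) and the standard library are available. Lean on these libraries where they do the work, as an engineer would, in place of code of your own. Each camera call takes 0.05 s, during which the arm holds its last target. There are 200 camera calls.

### The job

Open the left bay of the green parts cabinet: slide its yellow door all the way to the right, behind the white door beside it. Leave the white door shut and the red bottle standing where it is on top of the cabinet, and let go of the door when it is fully open. The grey cabinet of the same make is padlocked: it is not the one.

Things in the scene. Friction and masses are not known exactly. Their poses are not given: they have to be found in the camera images.
- yellow_door (a joint): travel in m of the green cabinet's yellow door (148 mm wide, 0.25 to 0.5 kg, rear track, over the left bay as the robot sees it): 0 shut, 0.110 fully open, at its stop to the right behind the white door. Starts 0 to 50 mm open; stays where left (2 N friction). The cabinet is fixed, 170 deep, 300 wide, 150 mm high, doors towards the robot. The padlocked grey one stands on either side of it.
- yellow_pull (a point): centre of the yellow door's pull, near its left edge, 118 mm above the bench: a black upright post, 14 mm diameter, 52 mm tall, top 6 mm below the cabinet's top, its axis 40 mm in front of the white door's face, on two steel stems 10 mm wide. Axes: x into the cabinet, away from the robot; y along the tracks to the left; z up. The door opens along -y.
- white_door (a joint): travel in m of the green cabinet's white door, in the front track over the right bay: 0 shut (as it starts), grows to 0.110 as it slides left. It has the same black post, near its right edge, 256 mm to the right of the yellow door's when both are shut.
- bottle_mid (a point): centre (half-way up) of a red bottle, 40 mm in diameter and 100 mm tall, standing loose on the green cabinet's roof, at least 130 mm behind the row of pulls.
Not all that is in view belongs to the job. There is more than one size of the part that bears bottle_mid; the job needs the middle-sized.

How it is judged:
At the end, for the whole second after the job is handed in: The green cabinet's yellow door is at rest within 12 mm of fully open, the white door is within 15 mm of shut, and the red bottle stands upright (within 10 degrees) within 20 mm of where it was (value of joint yellow_door above 0.098 m and velocity of joint yellow_door between -0.01 and 0.01 m/s and value of joint white_door below 0.015 m and angle between bottle_mid's own z axis and vertical below 0.17 rad and distance of bottle_mid from where it was at the start of the episode below 0.02 m); the robot touches nothing.
It fails at once if the white door is slid open by more than 30 mm (value of joint white_door above 0.03 m).
It fails at once if the red bottle is knocked over or off the cabinet (angle between bottle_mid's own z axis and vertical above 0.5 rad or distance of bottle_mid from where it was at the start of the episode above 0.06 m).
It also fails if it takes over 32 s, if anything falls off the work surface, if the arm or the gripper's body presses on something with over 40 N, if the wrist force passes 120 N, or if a joint passes its speed limit or range.

## Working session

There is one attempt and no reset: what is moved stays moved. The work goes in short steps, Python scripts to look and compute and a tool call to move; the robot and the scene stay as the last step left them, time stands still between calls to the robot, and variables do not carry over. Pictures are saved under pics/ and viewed, at most 10 in all, crops included, and the job is handed in when it is done.

Besides the shell and the picture viewer there is one more tool, called in YAML: its name, and indented under it one key for each argument. step_arm: Moves the arm, as the interface text tells. Its arguments: {"type":"object","properties":{"steps":{"type":"array","items":{"type":"array","items":{"type":"array","items":{"type":"number"}}}},"squeeze":{"type":"number"}},"required":["steps"]}

```bash
mkdir -p pics; python3 - <<'E'
from bench import read_state, optics
import cv2
s=read_state();print(s)
for n in("scene","top"):
    cv2.imwrite(f"pics/{n}0.png",optics.get_image(n)); print(n,optics.camera_model(n))
print(optics.camera_model("wrist"))
E
```

```text
{'t': 0.0, 'joints': array([ 1.13243085e+00,  1.24552238e-01,  1.65165827e+00,  4.17642685e-06,
        1.36747872e+00, -8.26222619e-02]), 'joint_vel': array([-0.00027949,  0.00020748,  0.001258  , -0.00097993,  0.00027755,
        0.0006837 ]), 'effort': array([-8.78075298e-04, -4.17594802e+01, -3.59937036e+01,  7.74636772e-02,
        4.89080767e-02, -1.48584472e-04]), 'tool_pos': array([0.2261569 , 0.60871266, 0.21336584]), 'tcp_rot': array([-3.13950357e+00, -1.77101210e-04,  2.78584841e+00]), 'contact_force': array([-0.21913922,  0.51552424, -0.09424096]), 'ft_torque': array([-0.02935775,  0.02369459, -0.01696092]), 'finger_force': 0.0, 'gripper_width': 0.09484982283718352}
scene {'fx': 525.0407366562714, 'fy': 525.0407366562714, 'cx': 282.2759118656894, 'cy': 208.8543533099182, 'extrinsics': array([[-0.69386665, -0.66008894,  0.28780489,  0.92688989],
       [ 0.72009978, -0.63474808,  0.28026983,  0.27051438],
       [-0.00231941,  0.40171813,  0.91576043,  1.23143391],
       [ 0.        ,  0.        ,  0.        ,  1.        ]])}
top {'fx': 529.7281169806928, 'fy': 529.7281169806928, 'cx': 281.62293175775517, 'cy': 214.29189049976802, 'extrinsics': array([[ 0.02100464,  0.9922701 , -0.12230636,  0.44411204],
       [-0.99977833,  0.02066971, -0.00400677, -0.04142203],
       [-0.00144776,  0.12236341,  0.99248431,  1.33404775],
       [ 0.        ,  0.        ,  0.        ,  1.        ]])}
{'fx': 345.31951404363747, 'fy': 345.31951404363747, 'cx': 277.70477913749187, 'cy': 217.80933568126665, 'hand_eye': array([[ 6.30669107e-04,  9.62775377e-01,  2.70302008e-01,
         7.68876063e-02],
       [ 9.99999642e-01, -4.54533041e-04, -7.14222075e-04,
        -1.44285127e-03],
       [-5.64774234e-04,  2.70302362e-01, -9.62775319e-01,
        -1.69848834e-01],
       [ 0.00000000e+00,  0.00000000e+00,  0.00000000e+00,
         1.00000000e+00]])}
```

View pics/scene0.png

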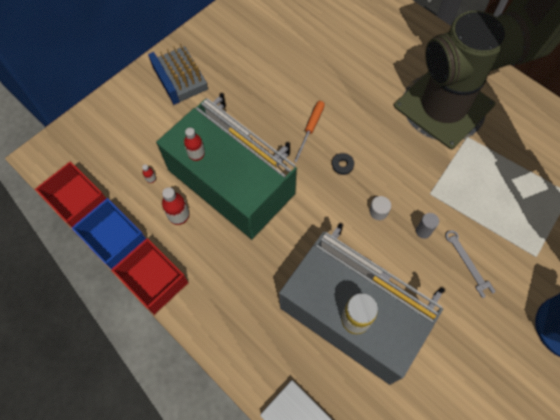

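View pics/top0.png

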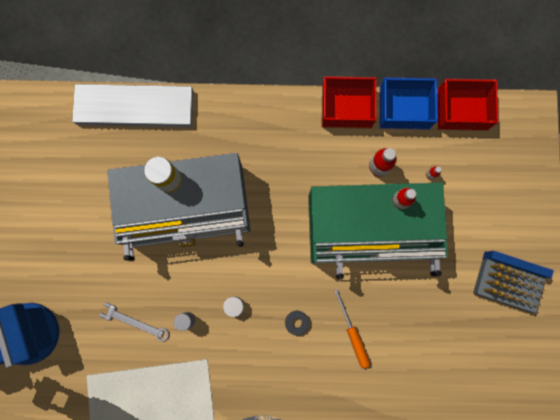

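The top view shows the green cabinet at about (378,222), with its left pull at (340,265) and its right pull at (436,265). The grey padlocked cabinet is at (180,200). There are three red bottles: (384,161) and (434,173) stand on the bench, and (405,197) stands on the green roof, so that middle-sized one is the one meant. I'll confirm this in an enlarged crop.

```bash
python3 - <<'E'
import cv2
a=cv2.imread("pics/top0.png")[150:290,290:460]
cv2.imwrite("pics/c1.png",cv2.resize(a,None,fx=4,fy=4,interpolation=cv2.INTER_CUBIC))
a=cv2.imread("pics/scene0.png")[80:240,150:310]
cv2.imwrite("pics/c2.png",cv2.resize(a,None,fx=3.5,fy=3.5,interpolation=cv2.INTER_CUBIC))
E
```

```text
(no output)
```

View pics/c1.png

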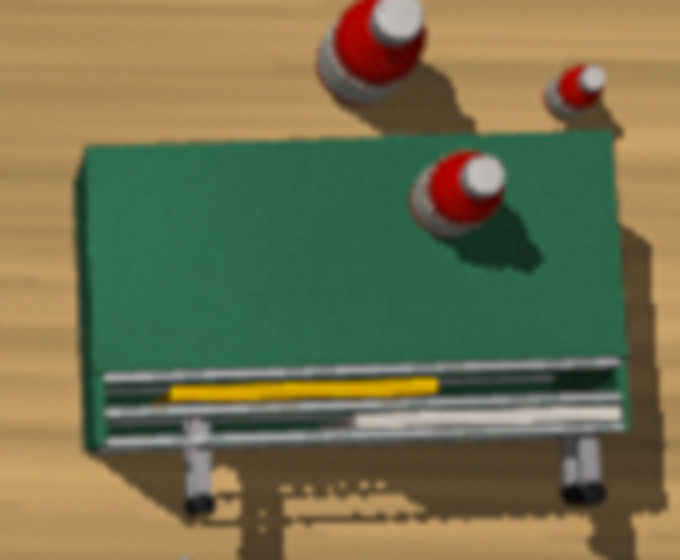

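View pics/c2.png

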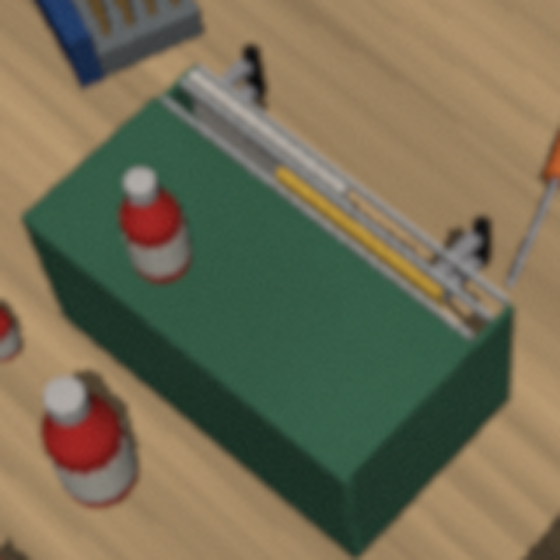

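The crops confirm it: green roof, yellow door, and the middle-sized red bottle standing on the roof. In the first crop the left pull's top is at (201,500) and the white door's is at (594,489). In the scene crop the same tops are at (483,226) and (251,52).

```bash
cat >h.py <<'E'
import numpy as np
from bench import read_state, optics
from scipy.spatial.transform import Rotation as Ro
def ray(cm,T,u,v):
    d=T[:3,:3]@np.array([(u-cm['cx'])/cm['fx'],-(v-cm['cy'])/cm['fy'],-1]);return T[:3,3],d
def atz(n,u,v,z):
    cm=optics.camera_model(n)
    T=cm.get('extrinsics')
    if T is None:
        s=read_state();B=np.eye(4);B[:3,:3]=Ro.from_euler('xyz',s['tcp_rot']).as_matrix();B[:3,3]=s['tool_pos'];T=B@cm['hand_eye']
    o,d=ray(cm,T,u,v);return o+d*(z-o[2])/d[2]
E
python3 - <<'E'
from h import *
c=lambda u,v:(290+u/4,150+v/4)
e=lambda u,v:(150+u/3.5,80+v/3.5)
for n,p,z in [("Ltop",c(201,500),.144),("Rtop",c(594,489),.144),("roofBL",c(87,147),.15),("roofBR",c(612,132),.15),("FL",c(92,450),.15),("FR",c(628,430),.15),("yedgeL",c(170,395),.145),("yedgeR",c(438,385),.145),("bottle",c(484,175),.25)]:
    print(n,atz("top",*p,z).round(4))
for n,p,z in [("Ltop",e(483,226),.144),("Rtop",e(251,52),.144)]: print(n,atz("scene",*p,z).round(4))
E
```

```text
Ltop [ 0.457  -0.1703  0.144 ]
Rtop [ 0.4677 -0.3895  0.144 ]
roofBL [ 0.6543 -0.1036  0.15  ]
roofBR [ 0.6691 -0.401   0.15  ]
FL [ 0.4833 -0.1088  0.15  ]
FR [ 0.5007 -0.4072  0.15  ]
yedgeL [ 0.5151 -0.1524  0.145 ]
yedgeR [ 0.5239 -0.3026  0.145 ]
bottle [ 0.6261 -0.304   0.25  ]
Ltop [ 0.4548 -0.1688  0.144 ]
Rtop [ 0.4659 -0.3874  0.144 ]
```

The pull is at about (0.456, -0.170). The posts are 219 mm apart, so the door is about 37 mm open with 73 mm left to travel. The cabinet's yaw is about +0.05. Everything fits the sizes given. Next I'll work out the shift to a point above the pull.

```bash
cat >>h.py <<'E'
def rel(p,yaw=np.pi+.05):
    s=read_state();R=Ro.from_euler('xyz',s['tcp_rot']);Rt=Ro.from_euler('xyz',[np.pi,0,yaw])
    print(s['t'],s['tool_pos'].round(4),'turn',(R.inv()*Rt).as_rotvec().round(4),'cm',(R.inv().apply(np.array(p)-s['tool_pos'])*100).round(2),s['joints'].round(2),s['contact_force'].round(1))
E
python3 -c "
from h import *
rel([.456,-.17,.215])"
```

```text
0.1 [0.2262 0.6087 0.2135] turn [-0.0018 -0.0005 -0.4058] cm [-4.867e+01 -6.499e+01 -3.000e-02] [ 1.13  0.12  1.65 -0.    1.37 -0.08] [-0.3  0.5 -0.6]
```

step_arm:
  steps:
    - [[0,0,-0.4,-48.7,-65,0,100],[0,0,-0.4,-48.7,-65,0,100],[0,0,-0.4,-48.7,-65,0,100],[0,0,-0.4,-48.7,-65,0,100],[0,0,-0.4,-48.7,-65,0,100],[0,0,-0.4,-48.7,-65,0,100],[0,0,-0.4,-48.7,-65,0,100],[0,0,-0.4,-48.7,-65,0,100]]

```text
t: 0.9
tool_pos: [0.3395, 0.2238, 0.2143]
tcp_rot: [-3.141, 0.0, -3.096]
contact_force: [1.0, 0.2, 0.0]
gripper_width: 0.0953
finger_force: 0.0
```

```bash
python3 -c "
from h import *
rel([.456,-.17,.215])"
```

```text
0.9 [0.3395 0.2238 0.2143] turn [-0.0001  0.0001 -0.0049] cm [ -9.86 -39.86  -0.07] [ 0.45 -0.46  2.16 -0.    1.44 -1.17] [1.  0.2 0. ]
```

step_arm:
  steps:
    - [[0,0,0,-9.7,-39,0,100],[0,0,0,-9.7,-39,0,100],[0,0,0,-9.7,-39,0,100],[0,0,0,-9.7,-39,0,100],[0,0,0,-9.7,-39,0,100],[0,0,0,-9.7,-39,0,100],[0,0,0,-9.7,-39,0,100],[0,0,0,-9.7,-39,0,100]]

```text
t: 1.7
tool_pos: [0.4532, -0.16, 0.2143]
tcp_rot: [3.141, 0.0, -3.098]
contact_force: [0.6, 0.2, 1.5]
gripper_width: 0.0951
finger_force: 0.0
```

step_arm:
  steps:
    - [[0,0,0,0,0,0,100],[0,0,0,0,0,0,100],[0,0,0,0,0,0,100]]

```text
t: 2.0
tool_pos: [0.453, -0.1571, 0.2142]
tcp_rot: [3.141, -0.001, -3.097]
contact_force: [-0.2, -0.4, -0.0]
gripper_width: 0.0952
finger_force: 0.0
```

```bash
python3 - <<'E'
from h import *
import cv2
rel([.456,-.17,.215])
cv2.imwrite("pics/w1.png",optics.get_image("wrist"))
cm=optics.camera_model("wrist");s=read_state();B=np.eye(4);B[:3,:3]=Ro.from_euler('xyz',s['tcp_rot']).as_matrix();B[:3,3]=s['tool_pos'];T=np.linalg.inv(B@cm['hand_eye'])
p=T@np.array([.456,-.17,.144,1]);print(cm['cx']-cm['fx']*p[0]/p[2],cm['cy']+cm['fy']*p[1]/p[2])
E
```

```text
2.0 [ 0.453  -0.1571  0.2142] turn [ 0.0007 -0.0008 -0.0052] cm [-0.25 -1.3  -0.08] [-0.45 -0.26  2.02  0.    1.39 -2.06] [-0.2 -0.4 -0. ]
260.59049823572116 233.90060427966677
```

View pics/w1.png

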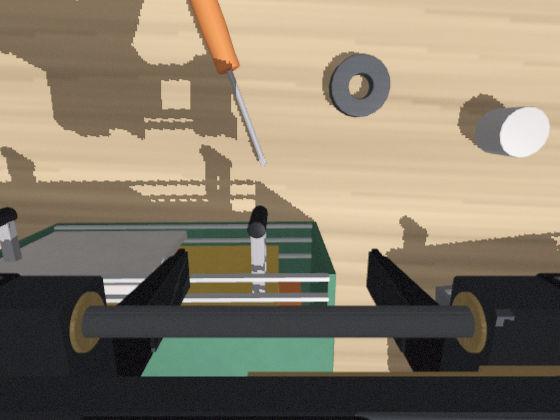

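In the wrist view the yellow pull's top is at (257,229), predicted at (261,234). The post stands between the fingers, and the white door's pull is well off at (5,215).

```bash
python3 - <<'E'
from h import *
p=atz("wrist",257,229,.144);print(p)
rel([p[0],p[1],.103])
E
```

```text
[ 0.4523615  -0.17273914  0.144     ]
2.05 [ 0.4531 -0.1568  0.2144] turn [ 0.0004 -0.0003 -0.0044] cm [ 0.14 -1.6  11.14] [-0.45 -0.27  2.02  0.    1.39 -2.06] [ 0.2 -0.1 -0.2]
```

step_arm:
  steps:
    - [[0,0,0,0,-1.5,0,100],[0,0,0,0,-1.5,2,100],[0,0,0,0,-1.5,5,100],[0,0,0,0,-1.5,8,100],[0,0,0,0,-1.5,11,100],[0,0,0,0,-1.5,11,100],[0,0,0,0,-1.5,11,100]]

```text
t: 2.75
tool_pos: [0.454, -0.1728, 0.105]
tcp_rot: [3.142, -0.0, -3.097]
contact_force: [-0.9, -0.3, -0.3]
gripper_width: 0.0953
finger_force: 0.0
```

step_arm:
  steps:
    - [[0,0,0,0,0,0,10],[0,0,0,0,0,0,10],[0,0,0,0,0,0,10],[0,0,0,0,0,0,10],[0,0,0,0,0,0,10],[0,0,0,0,0,0,10],[0,0,0,0,0,0,10],[0,0,0,0,0,0,10]]
  squeeze: 15

```text
t: 3.55
tool_pos: [0.454, -0.1728, 0.1046]
tcp_rot: [3.142, -0.0, -3.097]
contact_force: [0.7, 0.2, 0.4]
gripper_width: 0.0366
finger_force: 0.0
```

step_arm:
  steps:
    - [[0,0,0,0,0,0,10],[0,0,0,0,0,0,10],[0,0,0,0,0,0,10],[0,0,0,0,0,0,10],[0,0,0,0,0,0,10],[0,0,0,0,0,0,10]]

```text
t: 4.15
tool_pos: [0.454, -0.1728, 0.1046]
tcp_rot: [3.142, -0.0, -3.097]
contact_force: [0.5, 0.6, -0.1]
gripper_width: 0.0138
finger_force: 15.0
```

The fingers closed to 13.8 mm, which is the post. Now I'll slide the door.

step_arm:
  steps:
    - [[0,0,0,0,-0.5,0,10],[0,0,0,0,-1.3,0,10],[0,0,0,0,-2.1,0,10],[0,0,0,0,-2.9,0,10],[0,0,0,0,-3.7,0,10],[0,0,0,0,-4.5,0,10],[0,0,0,0,-5.3,0,10],[0,0,0,0,-6,0,10]]

```text
t: 4.95
tool_pos: [0.4571, -0.2335, 0.1046]
tcp_rot: [-3.142, 0.001, -3.098]
contact_force: [3.6, 1.3, -2.3]
gripper_width: 0.0138
finger_force: 15.0
```

step_arm:
  steps:
    - [[0,0,0,0,-0.3,0,10],[0,0,0,0,-0.6,0,10],[0,0,0,0,-0.8,0,10],[0,0,0,0,-1,0,10],[0,0,0,0,-1,0,10]]

```text
t: 5.45
tool_pos: [0.4576, -0.2433, 0.1046]
tcp_rot: [-3.141, 0.001, -3.097]
contact_force: [4.3, 0.5, -3.0]
gripper_width: 0.0135
finger_force: 15.0
```

step_arm:
  steps:
    - [[0,0,0,0,-0.2,0,10],[0,0,0,0,-0.3,0,10],[0,0,0,0,-0.3,0,10]]

```text
t: 5.75
tool_pos: [0.4577, -0.2451, 0.1046]
tcp_rot: [3.14, 0.001, -3.098]
contact_force: [4.2, 5.9, -0.7]
gripper_width: 0.0134
finger_force: 15.0
```

step_arm:
  steps:
    - [[0,0,0,0,-0.2,0,10],[0,0,0,0,-0.3,0,10],[0,0,0,0,-0.3,0,10]]

```text
t: 6.05
tool_pos: [0.4576, -0.2451, 0.1046]
tcp_rot: [3.133, -0.0, -3.098]
contact_force: [3.0, 16.6, 3.5]
gripper_width: 0.0139
finger_force: 15.0
```

The stop is reached: the force rose to 17 N and the tool stopped moving. I'll take the load off, open the fingers and rise.

step_arm:
  steps:
    - [[0,0,0,0,0.3,0,10],[0,0,0,0,0.3,0,60],[0,0,0,0,0.3,0,60],[0,0,0,0,0.3,0,60],[0,0,0,0,0.3,0,60],[0,0,0,0,0.3,0,60],[0,0,0,0,0.3,0,60],[0,0,0,0,0.3,0,60]]

```text
t: 6.85
tool_pos: [0.4572, -0.2459, 0.1047]
tcp_rot: [-3.142, -0.0, -3.098]
contact_force: [-0.1, -0.3, 0.6]
gripper_width: 0.0565
finger_force: 0.0
```

step_arm:
  steps:
    - [[0,0,0,0,0,0,60],[0,0,0,0,0,-3,60],[0,0,0,0,0,-6,60],[0,0,0,0,0,-9,60],[0,0,0,0,0,-11,60],[0,0,0,0,0,-11,60]]

```text
t: 7.45
tool_pos: [0.459, -0.2469, 0.2186]
tcp_rot: [-3.137, 0.006, -3.097]
contact_force: [0.1, -0.4, 0.4]
gripper_width: 0.0571
finger_force: 0.0
```

step_arm:
  steps:
    - [[0,0,0,5,0,0,60],[0,0,0,10,0,0,60],[0,0,0,12,5,0,60],[0,0,0,12,10,0,60],[0,0,0,12,15,0,60],[0,0,0,12,20,0,60],[0,0,0,12,20,0,60]]

```text
t: 8.15
tool_pos: [0.3277, -0.0469, 0.2131]
tcp_rot: [3.14, -0.001, -3.089]
contact_force: [-0.3, -0.9, -0.3]
gripper_width: 0.0571
finger_force: 0.0
```

```bash
python3 - <<'E'
from h import *
import cv2
a=optics.get_image("top")[150:290,290:460]
cv2.imwrite("pics/c3.png",cv2.resize(a,None,fx=4,fy=4,interpolation=cv2.INTER_CUBIC))
E
```

```text
(no output)
```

View pics/c3.png

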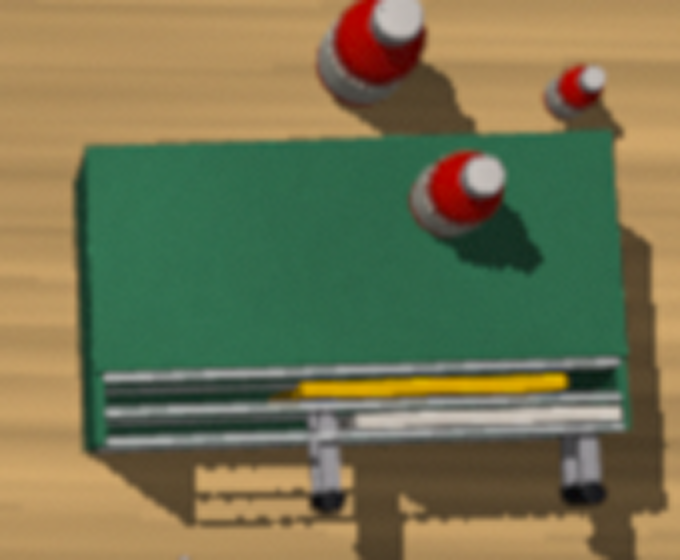

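The yellow pull's top is now at (328,497) and the white one's is unchanged at (594,489). They are about 148 mm apart, so the door has travelled about 108 mm. The bottle hasn't moved, and the arm is clear of the cabinet.

```bash
python3 -c "
from bench import job
print(job.finish_job())"
```

```text
the job is handed in; nothing more can be done
None
```

I slid the green cabinet's yellow door to its stop, about 108 mm open as measured in the top view, let go of it and handed the job in; the white door and the red bottle hadn't moved in that view.

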